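# Finger check of a flow-rack roller track

## Task

The roller track with sprung wheels, taken out of the flow rack, lies cleaned on the bench: check that its wheels run before it goes back. Run your fingertips lightly along the tops of the yellow wheels, from the open end towards the red end stop, so that each of the six wheels in turn is rolled visibly towards the stop, and come off after the last wheel without bumping the stop. Do not press hard, grip, lift or shift the track, and leave the bin, the fittings and the brush where they are.

Things in the scene. Friction and masses are not known exactly. Their poses are not given: they have to be found in the camera images.
- track: loose roller track, 0.75 kg, flat on the bench at any heading: aluminium channel 296 x 40 mm, walls 27 mm high, six yellow wheels in a row, tops 36 mm above the bench. Origin on its underside midway between first and last wheel; x along it to the red stop, z up. Axles at x = -105, -63, -21, 21, 63, 105 mm; open end at x = -133, stop end at +163 mm
- first_wheel_top (a point): the top of the wheel nearest the open end: on the centre line, 36 mm above the track's underside
- last_wheel_top (a point): the top of the wheel nearest the red end stop, 210 mm further along: on the centre line, 36 mm above the track's underside
- end_stop: the red plastic plate fixed across the track's end, 40 mm wide, 4 mm thick and standing 62 mm above the bench, that is 26 mm above the wheel tops; origin at bench height at the middle of its thickness, 56 mm beyond the last wheel's axle (its near face 54 mm beyond)
- bin: a blue open-front parts bin 150 x 100 mm and 65 mm high, with brass nipples in it, loose (0.7 kg), to be left alone; origin at the centre of its underside
- adapter: a small brass hose-barb adapter standing on its hexagon, 30 mm across and 46 mm high, loose, to be left alone; origin at the centre of its underside
- coupler: a steel quick coupler standing upright, 37 mm across and 58 mm high, loose, to be left alone; origin at the centre of its underside
- brush: a hand brush 160 mm long lying on the bench, loose, to be left alone; origin under its middle
- wheel1 (a joint): turn of wheel 1 of 6 counted from the open end, rad, 0 at the start; grows as the top of the wheel moves towards the red stop. Yellow plastic wheel 28 mm across, 26 mm wide, turning freely (0.15 N at its rim) and staying where it is left. Its axle is sprung: pressed on top, the wheel sinks about 1 mm per 2.5 N, at most 4 mm, and comes back; 42 mm from one wheel to the next
- wheel2 (a joint): turn of wheel 2 of 6 counted from the open end, rad, 0 at the start; grows as the top of the wheel moves towards the red stop. Yellow plastic wheel 28 mm across, 26 mm wide, turning freely (0.15 N at its rim) and staying where it is left. Its axle is sprung: pressed on top, the wheel sinks about 1 mm per 2.5 N, at most 4 mm, and comes back; 42 mm from one wheel to the next
- wheel3 (a joint): turn of wheel 3 of 6 counted from the open end, rad, 0 at the start; grows as the top of the wheel moves towards the red stop. Yellow plastic wheel 28 mm across, 26 mm wide, turning freely (0.15 N at its rim) and staying where it is left. Its axle is sprung: pressed on top, the wheel sinks about 1 mm per 2.5 N, at most 4 mm, and comes back; 42 mm from one wheel to the next
- wheel4 (a joint): turn of wheel 4 of 6 counted from the open end, rad, 0 at the start; grows as the top of the wheel moves towards the red stop. Yellow plastic wheel 28 mm across, 26 mm wide, turning freely (0.15 N at its rim) and staying where it is left. Its axle is sprung: pressed on top, the wheel sinks about 1 mm per 2.5 N, at most 4 mm, and comes back; 42 mm from one wheel to the next
- wheel5 (a joint): turn of wheel 5 of 6 counted from the open end, rad, 0 at the start; grows as the top of the wheel moves towards the red stop. Yellow plastic wheel 28 mm across, 26 mm wide, turning freely (0.15 N at its rim) and staying where it is left. Its axle is sprung: pressed on top, the wheel sinks about 1 mm per 2.5 N, at most 4 mm, and comes back; 42 mm from one wheel to the next
- wheel6 (a joint): turn of wheel 6 of 6 counted from the open end, rad, 0 at the start; grows as the top of the wheel moves towards the red stop. Yellow plastic wheel 28 mm across, 26 mm wide, turning freely (0.15 N at its rim) and staying where it is left. Its axle is sprung: pressed on top, the wheel sinks about 1 mm per 2.5 N, at most 4 mm, and comes back; 42 mm from one wheel to the next

How it is judged:
By the outcome, as a careful person would: the job done as asked, in the order asked, and still so for the second after the job is handed in, with the robot touching nothing.
It also fails if it takes over 45 s, if anything falls off the work surface, if the arm or the gripper's body presses on something with over 40 N, if the wrist force passes 120 N, or if a joint passes its speed limit or range.

## Robot

A 6-joint arm with a two-finger parallel gripper is mounted at the origin on the work surface. World frame = base frame: x ahead of the robot, y to its left, z up, the work surface at z = 0. Lengths are in m, angles in rad, forces in N, time in s.
With the tool pointing down it reaches from about 0.3 to 0.875 m from the base axis. Payload 6.4 kg.
Tool frame: the origin (TCP) lies on the centre line of the jaws, within the pads' length; the fingertips stand 11 mm ahead of it and the grasp point (between the pads) lies 8 mm behind it; z points along the fingers, y is the line along which they close (so a half turn about z gives the same grasp; the last joint's range is limited). The gripper opens to 88 mm and grips with 3 to 60 N. Pads are 18 mm wide; open, the fingers measure 123 mm over their backs; the gripper's body (75 mm by 187 mm) begins 45 mm behind the grasp point.
Start: joints at [0.979, 0.181, 1.607, -0, 1.354, -0.206], TCP at [0.216, 0.533, 0.25] pointing down, gripper open.
Joint ranges: [-2.99, 2.99], [-0.89, 2.07], [0.3, 2.58], [-1.14, 4.28], [0, 2.63], [-3.12, 3.12]. Speed limits (rad/s): [2.57, 2.57, 3.01, 3.14, 3.14, 3.14].

## Interface

Orientations are given as a unit quaternion [w, x, y, z].
In Python, from bench import reach, move_l, move_joints, release, close, dwell, inverse_kinematics, get_obs, camera, camera_info, PlanningError, sign_off, boxes_of gives the robot as it stands. Calls block until the motion is done:
- reach(position, orientation): joint-space move of the TCP to a pose.
- move_l(position, feed=0.15, orientation=None, stop_force=None): straight line of the TCP; orientation=None keeps the orientation; feed is the mean speed in m/s. With stop_force (N) it stops when the force on the tool has changed by that much, and returns True; else False.
- move_joints(angles): joint-space move.
- release() and close(newtons=None): open the fingers fully, or close them until they stop; newtons is the grip in N (None keeps the last).
- dwell(seconds).
- inverse_kinematics(position, orientation): joint angles nearest the present ones, or None.
- get_obs(): the state.
- camera(name): name is "scene" or "top"; returns the picture (384x512x3 uint8, red, green, blue); there is no depth.
- camera_info(name): a dict with "fx", "fy", "cx", "cy" (pixels), "extrinsics" (4x4, takes a point from world to camera coordinates). Camera axes: x right, y up, looking along -z (the intrinsics and any distortion apply to the point x, -y, -z); pixel columns grow to the right and rows downward; lengths in m; the calibration is good to about 2 mm. A picture is of the moment at which its call begins. camera_info takes no time and is no camera call.
A pose or a line that the arm cannot do raises PlanningError and nothing moves.
- sign_off(): hands the job in; it is judged then, once.
Trained networks look in the newest picture that a camera, given by its name, has taken for a name from the list of things; names that differ only in an ending like _2 or _b are one class to them, and where a whole thing is asked for, a point or a joint stands for the part that bears it (a point fixed in the world has none). Each returns a list of dicts, best first, with "confidence" (0 to 1); they miss things now and then, are a little off and sometimes report something else, mostly with a low value. They report only what shows in the picture. A call takes as long as a camera call.
- boxes_of(name, camera): "point" ([x, y, z] in m, in world coordinates, good to about 4 mm: the middle of the surface that is visible of it).
The state is a dict: "time": time; "joints": joint angles; "dq": joint speeds; "effort": joint torques, N m; "tool_pos": TCP position; "tool_rot": TCP orientation; "contact_force": force on the tool from outside, world axes, zero at the start; "moment": the same for the moment, N m; "opening": finger opening in m; "grip_force": force on a finger pad.
Only numpy, scipy, OpenCV 4.12 (cv2) and the standard library are available. Lean on these libraries where they do the work, as an engineer would, in place of code of your own. Each camera call takes 0.05 s, during which the arm holds its last target. There are 200 camera calls.

## Working session

There is one attempt and no reset: what is moved stays moved. The work goes in short steps, each a Python script; the robot and the scene stay as the last script left them, time stands still between calls to the robot, and variables do not carry over. Pictures are saved under pics/ and viewed, at most 10 in all, crops included, and the job is handed in when it is done.

```bash
mkdir -p pics; python3 - <<'E'
from bench import *
import cv2
for c in ("top","scene"):
    cv2.imwrite(f"pics/{c}0.png",camera(c)[:,:,::-1])
    i=camera_info(c); print(c,{k:(v if k!="extrinsics" else [list(map(lambda x:round(float(x),4),r)) for r in v]) for k,v in i.items()})
    for n in ("track","first_wheel_top","last_wheel_top","end_stop","bin","adapter","coupler","brush"):
        print(n,[( [round(float(x),4) for x in b["point"]],round(b["confidence"],2)) for b in boxes_of(n,c)[:3]])
o=get_obs();print(o["time"],o["tool_pos"],o["tool_rot"],o["opening"],o["contact_force"])
E
```

```text
top {'fx': 413.9593406682883, 'fy': 413.9593406682883, 'cx': 251.20171193152927, 'cy': 192.57459040943783, 'extrinsics': [[0.0136, -0.9999, 0.0036, 0.0428], [0.984, 0.014, 0.1775, -0.598], [-0.1776, 0.0012, 0.9841, -0.7265], [0.0, 0.0, 0.0, 1.0]]}
track [([0.5646, -0.0067, 0.0272], 0.56), ([0.5562, 0.038, 0.0359], 0.45)]
first_wheel_top [([0.5592, -0.0053, 0.0253], 0.8), ([0.5609, 0.0357, 0.0336], 0.73)]
last_wheel_top [([0.5653, -0.0036, 0.0251], 0.72)]
end_stop [([0.5616, 0.1351, 0.029], 0.64)]
bin [([0.3817, -0.0782, 0.0291], 0.97), ([0.5647, -0.006, 0.0263], 0.48)]
adapter [([0.6376, -0.0861, 0.0362], 0.67)]
coupler []
brush [([0.7393, -0.0166, 0.015], 0.8), ([0.5609, 0.131, 0.0312], 0.3)]
scene {'fx': 482.67897589853874, 'fy': 482.67897589853874, 'cx': 251.4044059537668, 'cy': 199.17108532866496, 'extrinsics': [[0.7823, 0.6228, 0.0056, -0.4881], [-0.3936, 0.4874, 0.7794, 0.1745], [0.4827, -0.612, 0.6265, -1.1192], [0.0, 0.0, 0.0, 1.0]]}
track [([0.5686, -0.0237, 0.0272], 0.83)]
first_wheel_top [([0.5699, -0.0277, 0.025], 0.85)]
last_wheel_top [([0.5711, -0.0261, 0.0237], 0.75)]
end_stop [([0.5645, 0.1293, 0.0291], 0.84)]
bin [([0.3828, -0.0698, 0.031], 0.72)]
adapter [([0.6525, -0.1008, 0.0202], 0.63)]
coupler [([0.6689, 0.0594, 0.0375], 0.79)]
brush [([0.7459, -0.0298, 0.0198], 0.82)]
0.9 [0.21636997 0.53274974 0.24971975] [ 8.16048264e-06  1.91702275e-01  9.81453126e-01 -9.71933518e-06] 0.08822033659212226 [-0.07563891  0.02633229  0.02644388]
```

View pics/top0.png

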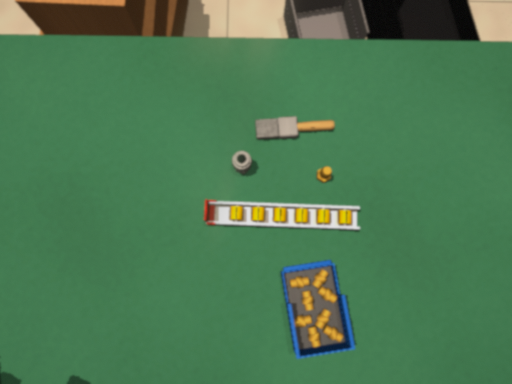

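View pics/scene0.png

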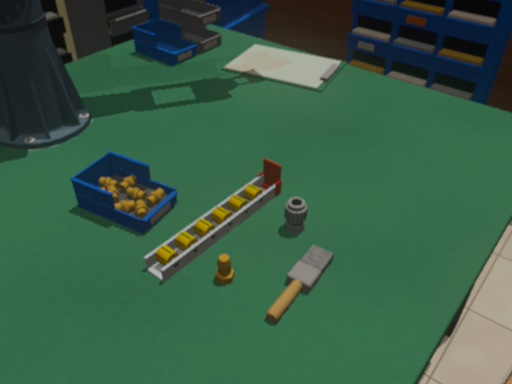

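The top view shows the track with its red stop at (209,212), wheels from (236,213) to (346,217) and the open end at about 360. The scene view agrees: stop at (272,175), first wheel at (166,255). The bin, adapter, coupler and brush are well clear of the strip. Next I fit the pose from the wheel blobs in both views.

```bash
python3 - <<'E'
from bench import camera_info
import cv2,numpy as np
from scipy.optimize import least_squares
W={}
roi={"top":(195,235,225,365),"scene":(180,268,150,270)}
for c in roi:
    im=cv2.imread(f"pics/{c}0.png"); h=cv2.cvtColor(im,cv2.COLOR_BGR2HSV)
    m=cv2.inRange(h,(20,150,110),(35,255,255)); k=np.zeros_like(m); a,b,d,e=roi[c]; k[a:b,d:e]=m[a:b,d:e]
    k=cv2.morphologyEx(k,cv2.MORPH_CLOSE,np.ones((3,3)))
    n,_,s,ct=cv2.connectedComponentsWithStats(k)
    p=[(ct[i],s[i,4]) for i in range(1,n) if s[i,4]>25]; p.sort(key=lambda q:-q[0][0] if c=="top" else q[0][0])
    print(c,[(np.round(q[0],1).tolist(),int(q[1])) for q in p]); W[c]=np.array([q[0] for q in p])
def proj(c,P):
    i=camera_info(c);T=np.array(i["extrinsics"]);q=P@T[:3,:3].T+T[:3,3]
    return np.c_[i["cx"]+i["fx"]*q[:,0]/-q[:,2], i["cy"]+i["fy"]*-q[:,1]/-q[:,2]]
X=np.array([-105,-63,-21,21,63,105])/1e3
def pts(v): return np.c_[v[0]+X*np.cos(v[2]),v[1]+X*np.sin(v[2]),np.full(6,v[3])]
f=lambda v:np.concatenate([(proj(c,pts(v))-W[c]).ravel() for c in W])
r=least_squares(f,[.565,-.01,1.57,.03]);print(r.x,np.round(f(r.x).reshape(2,6,2),1).tolist())
from bench import inverse_kinematics
from scipy.spatial.transform import Rotation as R
x,y,t,z=r.x
for a in (t,t+np.pi):
    q=(R.from_euler("z",a)*R.from_euler("x",np.pi)).as_quat()[[3,0,1,2]]
    for s in (-.14,-.11,.135): print(a,s,inverse_kinematics([x+s*np.cos(t),y+s*np.sin(t),.06],q))
E
```

```text
top [([344.5, 216.5], 168), ([322.8, 215.7], 174), ([301.1, 215.1], 166), ([279.5, 214.2], 163), ([257.6, 213.4], 166), ([236.1, 212.5], 160)]
scene [([155.8, 193.9], 101), ([165.3, 251.9], 166), ([184.8, 237.7], 155), ([203.3, 224.5], 142), ([220.4, 212.2], 131), ([223.6, 257.6], 67), ([236.7, 200.3], 119), ([251.8, 189.3], 107)]Traceback (most recent call last):
  File "<stdin>", line 19, in <module>
    return func(*args, **kwargs)
    vector_fun = VectorFunction(
        fun_wrapped,
    ...<6 lines>...
        workers=workers
    )
    self._update_fun()
    ~~~~~~~~~~~~~~~~^^
    self.f = self.fun_wrapped(xp_copy(self.x))
             ~~~~~~~~~~~~~~~~^^^^^^^^^^^^^^^^^
    return np.atleast_1d(self.fun(x))
                         ~~~~~~~~^^^
    return self.f(x, *self.args, **self.kwargs)
           ~~~~~~^^^^^^^^^^^^^^^^^^^^^^^^^^^^^^
  File "<stdin>", line 18, in <lambda>
ValueError: operands could not be broadcast together with shapes (6,2) (8,2)
```

```bash
cat > fit.py <<'E'
from bench import camera_info, inverse_kinematics
import numpy as np
from scipy.optimize import least_squares
from scipy.spatial.transform import Rotation as R
W={"top":np.array([[344.5,216.5],[322.8,215.7],[301.1,215.1],[279.5,214.2],[257.6,213.4],[236.1,212.5]]),
"scene":np.array([[165.3,251.9],[184.8,237.7],[203.3,224.5],[220.4,212.2],[236.7,200.3],[251.8,189.3]])}
def proj(c,P):
    i=camera_info(c);T=np.array(i["extrinsics"]);q=P@T[:3,:3].T+T[:3,3]
    return np.c_[i["cx"]+i["fx"]*q[:,0]/-q[:,2], i["cy"]+i["fy"]*-q[:,1]/-q[:,2]]
X=np.array([-105,-63,-21,21,63,105])/1e3
def pts(v): return np.c_[v[0]+X*np.cos(v[2]),v[1]+X*np.sin(v[2]),np.full(6,v[3])]
f=lambda v:np.concatenate([(proj(c,pts(v))-W[c]).ravel() for c in W])
v=least_squares(f,[.565,-.01,1.57,.03]).x
E
python3 - <<'E'
from fit import *
print(v,np.round(f(v).reshape(2,6,2),1).tolist())
w=v.copy();w[3]=.033
print("stop px", proj("top",np.array([[v[0]+.161*np.cos(v[2]),v[1]+.161*np.sin(v[2]),.062]])),proj("scene",np.array([[v[0]+.161*np.cos(v[2]),v[1]+.161*np.sin(v[2]),.062]])))
x,y,t,z=v
for a in (t,t+np.pi):
    q=(R.from_euler("z",a)*R.from_euler("x",np.pi)).as_quat()[[3,0,1,2]]
    for s in (-.14,-.11,.135): print(round(a,2),s,inverse_kinematics([x+s*np.cos(t),y+s*np.sin(t),.06],q))
E
```

```text
[ 0.55888729 -0.02469805  1.54650575  0.0326455 ] [[[0.7, 0.4], [0.5, 0.3], [0.3, 0.1], [-0.0, 0.2], [0.0, 0.1], [-0.4, 0.2]], [[0.3, 0.1], [0.4, 0.1], [0.2, 0.0], [0.3, -0.2], [0.2, -0.0], [0.3, -0.1]]]
stop px [[204.93402423 209.49347535]] [[271.63138908 162.52464109]]
1.55 -0.14 [-0.49291749  0.42830798  1.71746074  0.          0.99582393 -0.46862692]
1.55 -0.11 [-0.4448629   0.41547387  1.73628855  0.          0.98983024 -0.42057232]
1.55 0.135 [-1.34267012e-02  4.16545970e-01  1.73472107e+00 -4.44089210e-16
  9.90325612e-01  1.08638747e-02]
4.69 -0.14 [-4.92917495e-01  4.28307981e-01  1.71746074e+00 -4.44089210e-16
  9.95823930e-01  2.67296573e+00]
4.69 -0.11 [-4.44862897e-01  4.15473865e-01  1.73628855e+00 -4.44089210e-16
  9.89830240e-01  2.72102033e+00]
4.69 0.135 None
```

```bash
python3 - <<'E'
from fit import *
from bench import *
x,y,t,_=v
q=(R.from_euler("z",t)*R.from_euler("x",np.pi)).as_quat()[[3,0,1,2]]
P=lambda s,z:[x+s*np.cos(t),y+s*np.sin(t),z]
close(5); print(get_obs()["opening"],get_obs()["time"])
reach(P(-.109,.12),q); move_l(P(-.109,.058),feed=.1); dwell(.2)
o=get_obs();print(o["tool_pos"],P(-.109,.058),o["contact_force"])
print(move_l(P(-.109,.0445),feed=.006,stop_force=1.0))
o=get_obs();print(o["time"],o["tool_pos"],o["contact_force"])
dwell(.1);o=get_obs();print(o["time"],o["tool_pos"],o["contact_force"],o["moment"])
import cv2
cv2.imwrite("pics/s1.png",cv2.resize(camera("scene")[120:300,100:330,::-1],None,fx=3,fy=3))
E
```

```text
0.0005258897828134997 2.2
[ 0.55685328 -0.13393627  0.05885964] [np.float64(0.556239880364692), np.float64(-0.13366589174979182), 0.058] [0.07073741 0.77761651 0.15090972]
True
7.5167 [ 0.55617175 -0.13362202  0.04646684] [ 1.40002722 -0.8872952   1.8782129 ]
7.6167 [ 0.55618192 -0.13360303  0.04640896] [ 1.20925246 -0.63721794  1.99567494] [-0.10296036 -0.19043931 -0.00541116]
```

View pics/s1.png

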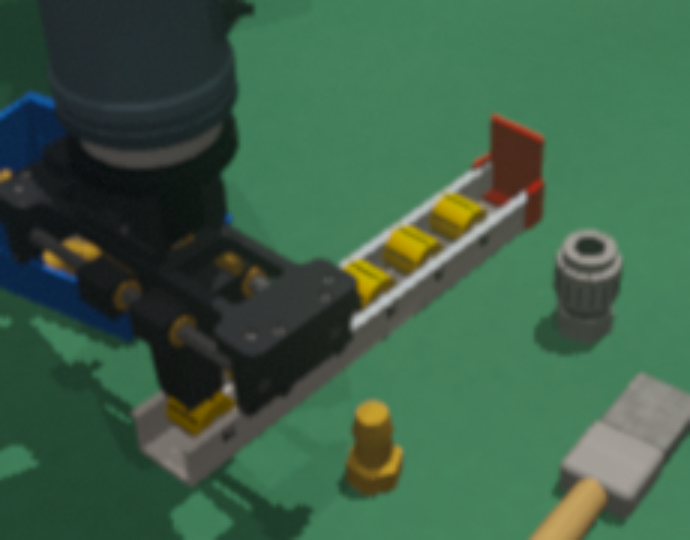

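The scene crop shows the closed fingertips standing centred on wheel 1, at about crop pixel (190,400). The touch puts the wheel top at a TCP height of about 0.047 m, which matches the text. I'll lift, back up behind wheel 1, and sweep with a light 1–1.5 mm press, correcting z as I go.

```bash
python3 - <<'E'
from fit import *
from bench import *
x,y,t,_=v
P=lambda s,z:[x+s*np.cos(t),y+s*np.sin(t),z]
zt=.0460; 
move_l(P(-.109,.056),feed=.05); move_l(P(-.131,.056),feed=.06); move_l(P(-.131,zt),feed=.03); dwell(.3)
o=get_obs(); print(o["tool_pos"],P(-.131,zt),o["contact_force"]); zc=zt-np.clip(o["tool_pos"][2]-zt,-.001,.001)
for k in range(6):
    s=-.105+.042*k
    for ds in (0,.0225 if k==5 else .021):
        b=move_l(P(s+ds,zc),feed=.04,stop_force=9)
        o=get_obs(); print(k+1,b,round(o["time"],2),np.round(o["tool_pos"],4),np.round(o["contact_force"],2))
        if b: break
    if b: break
import cv2
if not b:
    move_l(P(.1275,.10),feed=.06)
    move_l(P(.0,.25),feed=.2)
print(get_obs()["time"])
cv2.imwrite("pics/s2.png",cv2.resize(camera("scene")[120:300,100:330,::-1],None,fx=3,fy=3))
cv2.imwrite("pics/t2.png",cv2.resize(camera("top")[150:280,180:400,::-1],None,fx=3,fy=3))
E
```

```text
[ 0.55582229 -0.15571396  0.04616391] [np.float64(0.5557055402443698), np.float64(-0.15565940171604808), 0.046] [-0.10268974  0.98171844 -0.46707748]
1 False 10.12 [ 0.5564 -0.1296  0.046 ] [ 0.49 -0.48  3.74]
1 False 10.79 [ 0.5568 -0.1084  0.0456] [ 0.16  0.   -0.45]
2 False 11.47 [ 0.5575 -0.0875  0.046 ] [-0.34 -0.2   3.2 ]
2 False 12.14 [ 0.5577 -0.0665  0.0456] [-0.64 -0.36  0.37]
3 False 12.82 [ 0.5585 -0.0455  0.046 ] [-1.18 -1.    3.64]
3 False 13.49 [ 0.5587 -0.0245  0.0456] [-0.08 -0.12  0.29]
4 False 14.17 [ 0.5595 -0.0035  0.046 ] [0.13 0.35 2.5 ]
4 False 14.84 [0.5597 0.0175 0.0456] [ 0.26  0.21 -0.17]
5 False 15.52 [0.5605 0.0385 0.046 ] [-0.95  0.43  3.2 ]
5 False 16.19 [0.5607 0.0595 0.0456] [-0.89 -0.52 -0.3 ]
6 False 16.87 [0.5616 0.0805 0.046 ] [-0.46 -0.57  3.28]
6 False 17.58 [0.5618 0.1029 0.0456] [-0.57 -1.05  0.7 ]
19.7667
```

View pics/s2.png

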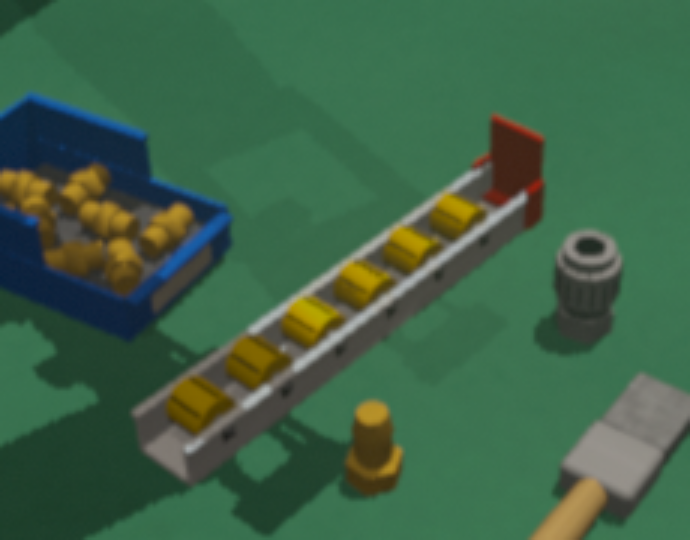

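The track, stop and coupler sit at the same pixels as before. The pressing force was about 3 N at each wheel, with the tips clear in between. I'll compare the wheel stripes before and after in the top view.

```bash
python3 - <<'E'
import cv2,numpy as np
a=cv2.imread("pics/top0.png")[190:240,195:370];b=cv2.imread("pics/t2.png")[120:270,45:570]
s=cv2.imread("pics/scene0.png")[165:275,140:290]; d=cv2.imread("pics/s2.png")[135:465,120:570]
r=lambda i,w,h:cv2.resize(i,(w,h),interpolation=cv2.INTER_CUBIC)
cv2.imwrite("pics/cmp.png",np.vstack([r(a,780,160),r(b,780,160),np.hstack([r(s,390,280),r(d,390,280)])]))
E
```

```text
(no output)
```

View pics/cmp.png

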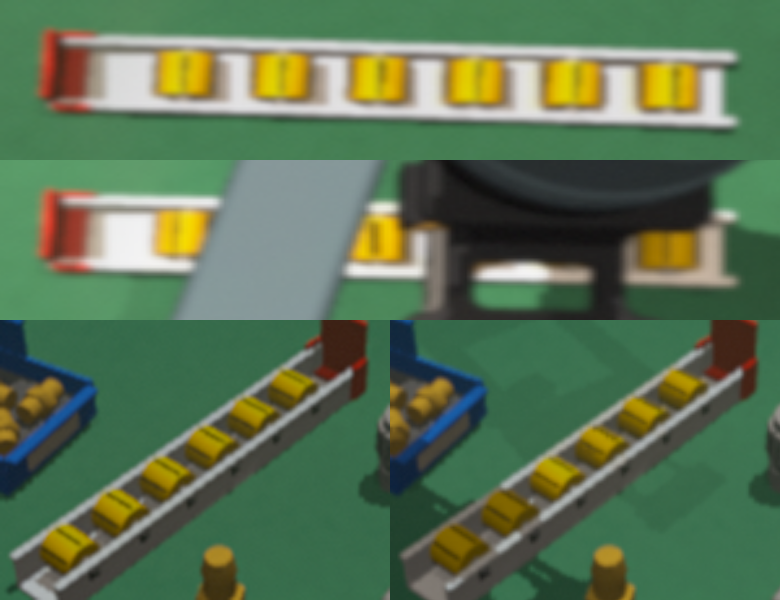

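```bash
python3 -c "
from bench import *
print(get_obs()['time'],get_obs()['contact_force']); print(sign_off())"
```

```text
19.8667 [ 0.02331772 -0.24909492 -0.23102155]
the job is handed in; nothing more can be done
None
```

I swept the closed fingertips over all six wheels, open end to stop, at about 2.5–3.7 N and came off before the red stop with nothing else disturbed; the wheel stripes look shifted but I did not measure the turn, and the job was handed in at about 20 s.

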